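# Line up the counter display by height

## Task

Set the juice bottle, the two jars and the pastille tin upright on the display board, each centred on its own cork mat, in order of height: the tallest at the end where the block of shop cards stands, down to the shortest at the other end. Leave the hand stamp in front of the board standing where it is.

Things in the scene. Friction and masses are not known exactly. Their poses are not given: they have to be found in the camera images.
- tin_center (a point): shortest of the four goods: round plum-red pastille tin with a gold-coloured lid, 36 mm high, 70 mm diameter at the lid (top 12 mm), 68 mm below it. Point: its centre, 18 mm above its underside; z up its axis. Loose.
- low_jar_center (a point): second shortest: clear jar of flat brown chocolate discs with a white screw lid, 87 mm high, 63 mm diameter all the way up. Point: its centre, 43.5 mm above its underside; z up its axis. Loose, about 0.22 kg.
- high_jar_center (a point): second tallest: clear jar of white marshmallows with a pale screw lid, 107 mm high, 68 mm diameter (lid 69). Point: its centre, 53.5 mm above its underside; z up its axis. Loose, about 0.28 kg.
- bottle_center (a point): tallest: small glass juice bottle with a metal cap, 165 mm high, 62 mm diameter up to 103 mm above its foot; to be gripped from above at about 125 to 145 mm above its foot, where it is solid to the grip at 57 mm diameter. Point: its centre, 82.5 mm above its underside; z up its axis. Loose, about 0.32 kg.
- mat_1_top (a point): round cork mat, 72 mm diameter, fixed on the dark wooden display board, at the left (+y) end of the row. Point: centre of its top face, 16 mm above the counter, where a thing's underside rests; z up. Fixed obstacles: a tap behind the board (column 45 mm thick at x 0.68, y 0.10, over 0.35 m high); a counter bell left of it (x 0.48, y 0.24, 80 mm wide, 60 mm high).
- mat_2_top (a point): round cork mat, 72 mm diameter, fixed on the dark wooden display board, second from the left. Point: centre of its top face, 16 mm above the counter, where a thing's underside rests; z up. The board is 308 x 86 mm, its top 12 mm above the counter; the mats are 78 mm apart.
- mat_3_top (a point): round cork mat, 72 mm diameter, fixed on the dark wooden display board, third from the left. Point: centre of its top face, 16 mm above the counter, where a thing's underside rests; z up. y points along the row to the left end, x across it away from the robot.
- mat_4_top (a point): round cork mat, 72 mm diameter, fixed on the dark wooden display board, at the right (-y) end of the row. Point: centre of its top face, 16 mm above the counter, where a thing's underside rests; z up. Right of it stands a fixed glass display case, 0.26 m high, its side at y -0.18, its front at x 0.45.
- card_stand_center (a point): block of white shop cards on a small stand, 34 x 58 x 38 mm high, fixed on the counter just in front (robot side) of one end of the display board, about 80 mm from the end mat's centre: it marks the end where the tallest goes. Point: its centre, 19 mm above the counter.
- stamp_center (a point): wooden hand stamp with a turned grip, 25 x 34 x 59 mm high, standing loose in front of the other end of the board; it is to be left alone. Point: its centre line, 30 mm above its underside.
There are look-alikes about, which are no part of the job. What is shaped like the part that bears high_jar_center but purple is not meant.

How it is judged (in metres and radians):
At the end, for the whole second after the job is handed in: Counted from the end mat beside the card block: bottle, marshmallow jar, chocolate-disc jar, tin, one on each mat, each within 14 mm of its mat's centre, standing on it (height within 5 mm) and upright within 0.08 rad, released and at rest (((horizontal distance between card_stand_center and mat_1_top below 0.14 m and horizontal distance between bottle_center and mat_1_top below 0.014 m and height (world z) of bottle_center between 0.0935 and 0.1035 m and angle between each of bottle_center, high_jar_center, low_jar_center, tin_center's own z axis and vertical below 0.08 rad and horizontal distance between high_jar_center and mat_2_top below 0.014 m and height (world z) of high_jar_center between 0.0645 and 0.0745 m and horizontal distance between low_jar_center and mat_3_top below 0.014 m and height (world z) of low_jar_center between 0.0545 and 0.0645 m and horizontal distance between tin_center and mat_4_top below 0.014 m and height (world z) of tin_center between 0.029 and 0.039 m) or (horizontal distance between card_stand_center and mat_4_top below 0.14 m and horizontal distance between bottle_center and mat_4_top below 0.014 m and height (world z) of bottle_center between 0.0935 and 0.1035 m and angle between each of bottle_center, high_jar_center, low_jar_center, tin_center's own z axis and vertical below 0.08 rad and horizontal distance between high_jar_center and mat_3_top below 0.014 m and height (world z) of high_jar_center between 0.0645 and 0.0745 m and horizontal distance between low_jar_center and mat_2_top below 0.014 m and height (world z) of low_jar_center between 0.0545 and 0.0645 m and horizontal distance between tin_center and mat_1_top below 0.014 m and height (world z) of tin_center between 0.029 and 0.039 m))); the robot touches nothing.
It fails at once if the hand stamp is shifted by more than 25 mm or knocked over (distance of stamp_center from where it was at the start of the episode above 0.025 m or angle between stamp_center's own z axis and vertical above 0.5 rad).
It also fails if it takes over 136 s, if anything falls off the work surface, if the arm or the gripper's body presses on something with over 40 N, if the wrist force passes 120 N, or if a joint passes its speed limit or range.

## Robot

A 6-joint arm with a two-finger parallel gripper is mounted at the origin on a cart in front of the work surface, level with it; the furniture and walls round the work are solid. World frame = base frame: x ahead of the robot, y to its left, z up, the work surface at z = 0. Lengths are in mm, angles in degrees, forces in N, time in s.
With the tool pointing down it reaches from about 250 to 775 mm from the base axis. Payload 8.9 kg.
Tool frame: the origin (TCP) lies at the very end of the fingers, on their centre line; the grasp point (between the pads) lies 19 mm behind it; z points along the fingers, y is the line along which they close (so a half turn about z gives the same grasp; the last joint's range is limited). The gripper opens to 85 mm and grips with 20 to 120 N. Pads are 22 mm wide; open, the fingers measure 114 mm over their backs; the gripper's body (76 mm by 85 mm) begins 54 mm behind the grasp point. The pads swing forward as they close: fully open they stand 13 mm farther back than shut.
Start: joints at [-76.45, 16.656, -8.789, 64.555, 0, 82.019], TCP at [192.685, -488.361, 231.305] pointing down, gripper open.
Joint ranges: [-144.48, 144.48], [-52.06, 99.96], [-74.48, 78.29], [-112.23, 115.85], [-86.99, 84.42], [-180, 180]. Speed limits (degrees/s): [127.2, 127.2, 159.86, 180, 180, 180].

## Interface

Orientations are given as [roll, pitch, yaw] about the fixed x, y, z axes, in that order (R = Rz(yaw) Ry(pitch) Rx(roll)).
In Python, from plant import ctrl gives the robot as it stands.
- The arm moves only by the shell command python3 -m crank 'ROWS' [FORCE]. ROWS is JSON, a list that holds one entry, the list of rows, each a list of 5 numbers: the shift along the tool's x, y, z in m, then the turn about the tool's z in rad, then the finger opening in m, from 0 to 0.0854. In form: [[[x, y, z, spin, jaw], ...]]. A call has exactly 10 rows; each row shifts and turns the commanded pose from where the row before left it, along the tool's axes as they then stand; what a row does not reach is not made up. A row lasts 1/12 s, in which the tool goes at most 41.7 mm and 7.16 degrees, less where a joint would pass 70% of its speed; a pose out of reach is approached as far as the arm can. A call is refused whole if a number of a shift passes 0.0417 or a number of a turn 0.125, either way. A call with a gripper value outside its range is refused whole. The fingers move at their own pace and stop on an object; FORCE is the grip in N (left out, the last holds). Time passes only in rows, so rows that do not move let the fingers close, or fill a call up. It gives the time, the measured TCP pose, the force, the opening and the grip force at its end, in the units of the state.
- ctrl.sense(): the state, without advancing time (a new reading comes with each control period).
- ctrl.snapshot(name): name is "scene" or "top"; returns a dict with "frame" (384x512x3 uint8, red, green, blue), "fovy" (degrees; the focal length in pixels is half the picture's height over the tangent of half this angle, whatever the lens; pixels are square), "cx", "cy" (the principal point, pixels), "position" and "rotation" of the camera in the world. Camera axes: x right, y down, z forward; pixel columns grow to the right and rows downward; lengths in mm; the calibration is good to about 2 mm. A picture is of the moment at which its call begins. There is no depth.
- ctrl.sign_off(): hands the job in; it is judged then, once.
Trained networks look in a picture, given as the dict that the camera call returned (one of the last four; its "shot" number tells which), for a name from the list of things; names that differ only in an ending like _2 or _b are one class to them, and where a whole thing is asked for, a point or a joint stands for the part that bears it (a point fixed in the world has none). Each returns a list of dicts, best first, with "conf" (0 to 1); they miss things now and then, are a little off and sometimes report something else, mostly with a low value. They report only what shows in the picture. A call takes as long as a camera call. They do not tell look-alikes from the thing itself.
- ctrl.find_in(name, picture): "extent" ([left, top, right, bottom] as shares, 0 to 1, of the picture: columns of its width, rows of its height, round what is visible of it).
The state is a dict: "time": time; "joint_positions": joint angles; "qvel": joint speeds; "tau": joint torques, N m; "position": TCP position; "ee_rot": TCP orientation; "force": force on the tool from outside, world axes, zero at the start; "moment": the same for the moment, N m; "grip_width": finger opening in mm; "gripper_force": force on a finger pad.
Only numpy, scipy, OpenCV 4.12 (cv2) and the standard library are available. Lean on these libraries where they do the work, as an engineer would, in place of code of your own. Each camera call takes 0.05 s, during which the arm holds its last target. There are 200 camera calls.

## Working session

There is one attempt and no reset: what is moved stays moved. The work goes in short steps, Python scripts to look and compute and a shell command to move; the robot and the scene stay as the last step left them, time stands still between calls to the robot, and variables do not carry over. Pictures are saved under pics/ and viewed, at most 14 in all, crops included, and the job is handed in when it is done.

```bash
ls; mkdir -p pics
cat > h.py <<'E'
import numpy as np, cv2
from plant import ctrl
def snap(n,f):
    p=ctrl.snapshot(n); cv2.imwrite('pics/'+f,p['frame'][:,:,::-1]); return p
def ray(p,u,v):
    H=p['frame'].shape[0]; f=H/2/np.tan(np.radians(p['fovy'])/2)
    d=np.array(p['rotation'])@np.array([(u-p['cx'])/f,(v-p['cy'])/f,1]); return np.array(p['position']),d
def at(p,u,v,z):
    o,d=ray(p,u,v); return (o+d*(z-o[2])/d[2]).round(1)
def proj(p,X):
    H=p['frame'].shape[0]; f=H/2/np.tan(np.radians(p['fovy'])/2)
    c=np.array(p['rotation']).T@(np.array(X)-np.array(p['position'])); return (p['cx']+f*c[0]/c[2],p['cy']+f*c[1]/c[2])
E
python3 - <<'E'
from h import *
N=['tin_center','low_jar_center','high_jar_center','bottle_center','card_stand_center','stamp_center']
for c in ['scene','top']:
    p=snap(c,c+'0.png'); print(c,p['fovy'],p['cx'],p['cy'],p['position'],np.array(p['rotation']).round(3).tolist())
    for n in N:
        for r in ctrl.find_in(n,p): print(n,round(r['conf'],2),(np.array(r['extent'])*[512,384,512,384]).round(1))
s=ctrl.sense(); print(s['time'],s['position'],s['ee_rot'],s['grip_width'],s['force'])
E
```

```text
pics
scene 45.18178228440672 258.58816019569815 195.32948852274362 [-188.53217815  821.70640781  769.85784459] [-124.965, 0.406, -131.675]
tin_center 0.64 [223.3 251.9 253.2 284.2]
low_jar_center 0.6 [205.3 196.7 235.8 234.6]
high_jar_center 0.93 [165.  213.  196.9 249.5]
high_jar_center 0.58 [111.9 227.9 143.3 274.9]
bottle_center 0.71 [174.5 227.5 203.3 295.7]
card_stand_center 0.56 [275.9 219.5 301.6 243.8]
stamp_center 0.73 [341.8 176.  357.4 200.6]
top 47.70203281639125 260.02324025433745 193.38833489353286 [ 453.96623717  218.78638235 1373.72914234] [-177.898, -0.103, -89.758]
tin_center 0.97 [209.8 200.2 231.4 227.6]
low_jar_center 0.33 [174.  192.4 195.3 213. ]
high_jar_center 0.87 [187.  155.2 209.2 180.9]
high_jar_center 0.73 [143.8 144.  173.2 169.8]
high_jar_center 0.61 [354.4 199.5 369.7 209.2]
bottle_center 0.75 [173.6 189.8 195.9 213.7]
card_stand_center 0.62 [347.  167.8 370.2 191.9]
stamp_center 0.43 [356.1 200.1 367.3 209.6]
0.7 [ 192.70635694 -488.35057774  231.30657498] [-1.79999534e+02 -5.82320349e-04  2.15336223e+01] 85.3985362381563 [-0.7767205   0.28526373  0.1915061 ]
```

```bash
sed -i "s/^import numpy as np, cv2/import numpy as np, cv2\nfrom scipy.spatial.transform import Rotation as R_/; s/np.array(p\['rotation'\])/RM(p)/; " h.py
cat >> h.py <<'E'
def RM(p): return R_.from_euler('xyz',p['rotation'],degrees=True).as_matrix()
E
sed -i "s/RM(p)\.T/RM(p).T/" h.py; cat h.py
python3 - <<'E'
import cv2
a=cv2.imread('pics/scene0.png');b=cv2.imread('pics/top0.png')
cv2.imwrite('pics/s1.png',cv2.resize(a,(800,600),interpolation=3));cv2.imwrite('pics/t1.png',cv2.resize(b,(800,600),interpolation=3))
E
```

```text
import numpy as np, cv2
from scipy.spatial.transform import Rotation as R_
from plant import ctrl
def snap(n,f):
    p=ctrl.snapshot(n); cv2.imwrite('pics/'+f,p['frame'][:,:,::-1]); return p
def ray(p,u,v):
    H=p['frame'].shape[0]; f=H/2/np.tan(np.radians(p['fovy'])/2)
    d=RM(p)@np.array([(u-p['cx'])/f,(v-p['cy'])/f,1]); return np.array(p['position']),d
def at(p,u,v,z):
    o,d=ray(p,u,v); return (o+d*(z-o[2])/d[2]).round(1)
def proj(p,X):
    H=p['frame'].shape[0]; f=H/2/np.tan(np.radians(p['fovy'])/2)
    c=RM(p).T@(np.array(X)-np.array(p['position'])); return (p['cx']+f*c[0]/c[2],p['cy']+f*c[1]/c[2])
def RM(p): return R_.from_euler('xyz',p['rotation'],degrees=True).as_matrix()
```

View pics/s1.png

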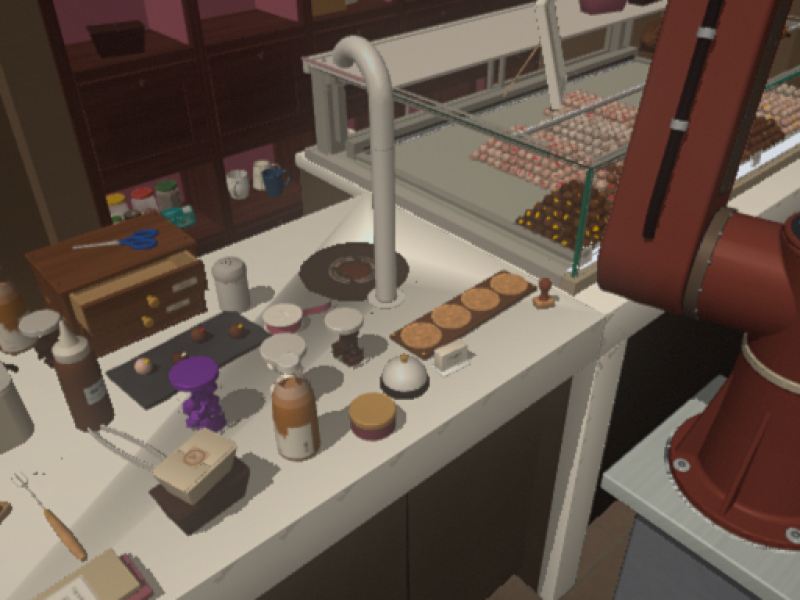

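View pics/t1.png

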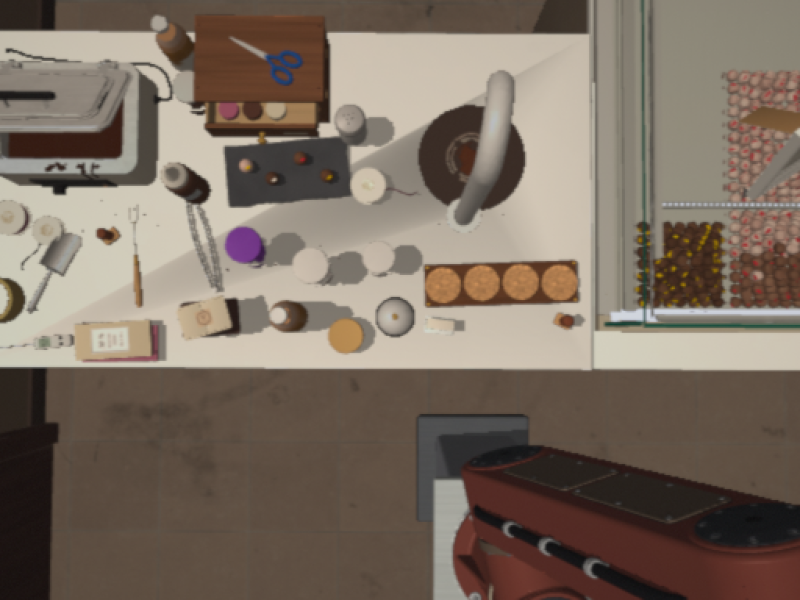

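Run:
```python
from h import *
p=ctrl.snapshot('top'); q=ctrl.snapshot('scene')
a=cv2.resize(p['frame'][145:245,165:385,::-1],None,fx=3.63,fy=3.63,interpolation=2)
b=cv2.resize(q['frame'][160:300,160:365,::-1],None,fx=3.8,fy=3.8,interpolation=2)
cv2.imwrite('pics/tc.png',a);cv2.imwrite('pics/sc.png',b)
f=0.64
for n,u,v,z in [('tin',345,336,36),('lowjar',379,258,87),('highjar',311,265,107),('bottlecap',279,317,165),('stamp',566,321,59),('m1',442,285,16),('m2',482,283,16),('m3',521,282,16),('m4',560,281.5,16),('card',439,325,38),('bell',395,316,40)]:
    print(n,at(p,u*f,v*f,z))
```

```text
tin [435.9 337.   36. ]
lowjar [585.  268.9  87. ]
highjar [569.3 395.3 107. ]
bottlecap [470.9 443.3 165. ]
stamp [467. -93.  59.]
m1 [538.5 145.1  16. ]
m2 [542.9  64.9  16. ]
m3 [545.3 -13.3  16. ]
m4 [546.6 -91.5  16. ]
card [458.3 152.   38. ]
bell [475.6 238.7  40. ]
```

View pics/tc.png

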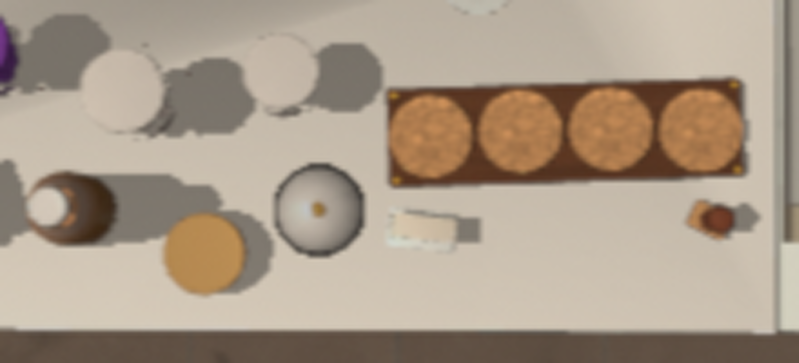

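View pics/sc.png

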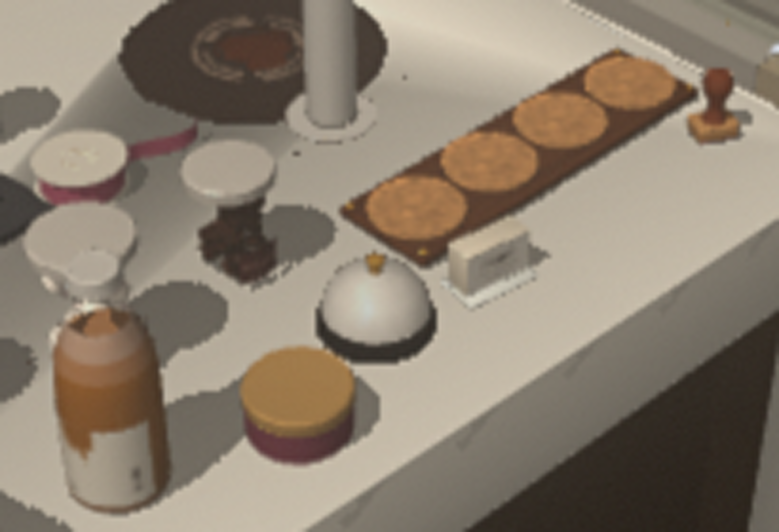

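Run:
```python
from h import *
p=ctrl.snapshot('top'); q=ctrl.snapshot('scene')
T=lambda U,V:((U+.5)/3.63-.5+165,(V+.5)/3.63-.5+145)
S=lambda U,V:((U+.5)/3.8-.5+160,(V+.5)/3.8-.5+160)
for n,t,s,z in [('tin',(204,254),(298,388),36),('low',(281,72),(228,169),87),('high',(122,91),(80,236),107),('cap',(46,207),(96,268),165),
 ('m1',(430,137),(416,209),16),('m2',(520,131),(489,161),16),('m3',(610,129),(560,121),16),('m4',(701,129),(630,82),16)]:
    o1,d1=ray(p,*T(*t));o2,d2=ray(q,*S(*s))
    x=np.linalg.lstsq(np.c_[d1,-d2],o2-o1,rcond=None)[0]
    print(n,at(p,*T(*t),z),at(q,*S(*s),z),((o1+x[0]*d1+o2+x[1]*d2)/2).round(0))
# colour centroid of mats
h=cv2.cvtColor(p['frame'],cv2.COLOR_RGB2HSV); m=cv2.inRange(h,(8,80,130),(22,255,255))
n,l,st,c=cv2.connectedComponentsWithStats(m)
for i in range(1,n):
    if st[i,4]>200: print(st[i],at(p,*c[i],16))
```

```text
tin [437.2 336.9  36. ] [431.3 340.2  36. ] [437. 337.  30.]
low [587.  270.5  87. ] [581.2 274.2  87. ] [587. 270.  82.]
high [569.  397.6 107. ] [564.3 399.9 107. ] [569. 398. 103.]
cap [474.3 446.8 165. ] [469.  446.2 165. ] [473. 446. 162.]
m1 [538.6 144.5  16. ] [533.6 148.2  16. ] [539. 144.  11.]
m2 [544.1  66.8  16. ] [540.2  69.1  16. ] [544.  66.  12.]
m3 [546.2 -10.9  16. ] [540.9  -7.3  16. ] [546. -12.  11.]
m4 [546.5 -89.5  16. ] [541.3 -87.1  16. ] [546. -91.  12.]
[138  66  64  13 423] [883.1 476.2  16. ]
[322 169  23  23 413] [546.8 -10.9  16. ]
[347 169  23  23 415] [545.8 -89.5  16. ]
[272 171  23  23 415] [539.3 145.   16. ]
[297 170  23  23 413] [544.6  66.9  16. ]
[210 204  23  22 406] [437.5 338.6  16. ]
```

```bash
python3 -m crank '[[[0,0,0,-0.1195,0.085],[0,0,0,-0.1195,0.085],[0,0,0,-0.1195,0.085],[0,0,0,-0.1195,0.085],[0,0,0,-0.1195,0.085],[0,0,0,-0.1195,0.085],[0,0,0,-0.1195,0.085],[0,0,0,-0.1195,0.085],[0,0,0,-0.1195,0.085],[0,0,0,-0.1195,0.085]]]' 40
python3 -m crank '[[[0.035,0.01,0,0,0.085],[0.035,0.01,0,0,0.085],[0.035,0.01,0,0,0.085],[0.035,0.01,0,0,0.085],[0.035,0.01,0,0,0.085],[0.035,0.01,0,0,0.085],[0.035,0.01,0,0,0.085],[0.035,0.01,0,0,0.085],[0.035,0.01,0,0,0.085],[0.035,0.01,0,0,0.085]]]'
```

```text
time: 1.73
position: [192.7, -488.4, 231.3]
ee_rot: [180.0, 0.0, 90.3]
force: [-0.3, 0.5, 0.2]
grip_width: 85.1
gripper_force: 0.0
time: 2.57
position: [292.7, -136.8, 231.5]
ee_rot: [180.0, 0.0, 90.0]
force: [1.7, 0.2, 0.3]
grip_width: 85.0
gripper_force: 0.0
```

```bash
python3 -m crank '[[[0.032,0.0095,0,0,0.085],[0.032,0.0095,0,0,0.085],[0.032,0.0095,0,0,0.085],[0.032,0.0095,0,0,0.085],[0.032,0.0095,0,0,0.085],[0.032,0.0095,0,0,0.085],[0.032,0.0095,0,0,0.085],[0.032,0.0095,0,0,0.085],[0.032,0.0095,0,0,0.085],[0.032,0.0095,0,0,0.085]]]'
python3 -m crank '[[[0.031,0.0094,0.02,0,0.085],[0.031,0.0094,0.02,0,0.085],[0.031,0.0094,0.02,0,0.085],[0.031,0.0094,0.02,0,0.085],[0.031,0.0094,0.02,0,0.085],[0,0,0.02,0,0.085],[0,0,0.02,0,0.085],[0,0,0,0,0.085],[0,0,0,0,0.085],[0,0,0,0,0.085]]]'
python3 - <<'E'
from h import *
p=ctrl.snapshot('scene')
cv2.imwrite('pics/a1.png',cv2.resize(p['frame'][150:310,150:360,::-1],None,fx=3.6,fy=3.6,interpolation=2))
E
```

```text
time: 3.4
position: [387.8, 183.6, 231.4]
ee_rot: [180.0, -0.0, 90.0]
force: [0.9, 0.3, 0.2]
grip_width: 84.8
gripper_force: 0.0
time: 4.23
position: [435.2, 336.7, 92.4]
ee_rot: [179.9, -0.0, 90.0]
force: [-0.2, -0.2, -0.2]
grip_width: 85.0
gripper_force: 0.0
```

View pics/a1.png

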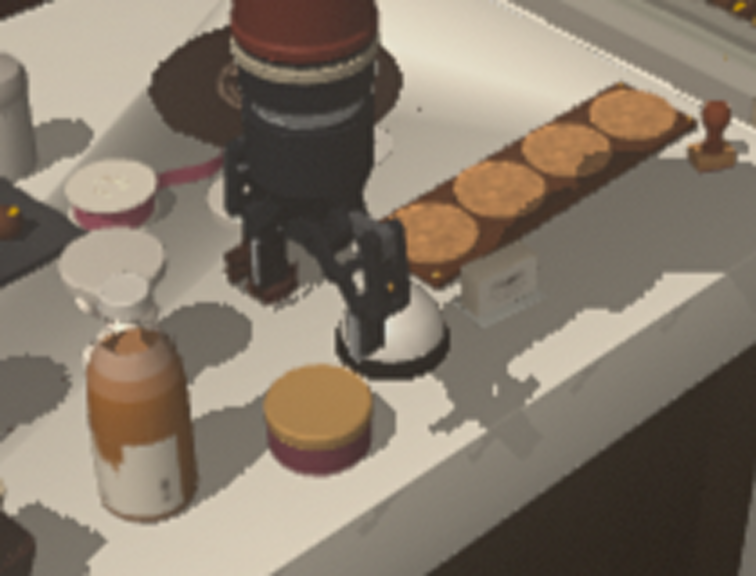

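```bash
python3 - <<'E'
from h import *
p=ctrl.snapshot('scene'); u,v=proj(p,[435,337,102]); print((u-150)*3.6,(v-150)*3.6)
E
python3 -m crank '[[[0.0015,0,0.012,0,0.085],[0,0,0.012,0,0.085],[0,0,0.012,0,0.085],[0,0,0.012,0,0.085],[0,0,0.012,0,0.085],[0,0,0.012,0,0.085],[0,0,0.01,0,0.085],[0,0,0.007,0,0.085],[0,0,0,0,0.085],[0,0,0,0,0.085]]]'
python3 -m crank '[[[0,0,0,0,0.06],[0,0,0,0,0.06],[0,0,0,0,0.06],[0,0,0,0,0.06],[0,0,0,0,0.06],[0,0,0,0,0.06],[0,0,0,0,0.06],[0,0,0,0,0.06],[0,0,0,0,0.06],[0,0,0,0,0.06]]]' 50
```

```text
313.70278542015245 318.23646467380166
time: 5.17
position: [434.9, 338.1, 2.6]
ee_rot: [180.0, -0.0, 90.0]
force: [0.2, -0.2, 0.6]
grip_width: 85.1
gripper_force: 0.0
time: 6.0
position: [435.3, 338.5, 3.6]
ee_rot: [179.9, -0.0, 90.0]
force: [-0.9, -1.9, 8.1]
grip_width: 68.5
gripper_force: 54.5
```

```bash
python3 -m crank '[[[0,0,-0.01,0,0.06],[0,0,-0.015,0,0.06],[0,0,-0.018,0,0.06],[0,0,-0.018,0,0.06],[0,0,-0.018,0,0.06],[0,0,-0.018,0,0.06],[0,0,-0.018,0,0.06],[-0.015,0.004,0,0,0.06],[-0.025,0.006,0,0,0.06],[-0.03,0.0075,0,0,0.06]]]'
python3 -m crank '[[[-0.03,0.0075,0,0,0.06],[-0.03,0.0075,0,0,0.06],[-0.03,0.0075,0,0,0.06],[-0.03,0.0075,0,0,0.06],[-0.03,0.0075,0,0,0.06],[-0.03,0.0075,0,0,0.06],[-0.03,0.0075,0,0,0.06],[-0.03,0.0075,0,0,0.06],[-0.03,0.0075,0,0,0.06],[-0.03,0.0075,0,0,0.06]]]'
python3 -m crank '[[[-0.03,0.0085,0,0,0.06],[-0.0265,0.0075,0,0,0.06],[0,0,0,0.112,0.06],[0,0,0,0.112,0.06],[0,0,0,0.112,0.06],[0,0,0,0.112,0.06],[0,0,0,0.112,0.06],[0,0,0,0.112,0.06],[0,0,0,0.113,0.06],[0,0,0,0,0.06]]]'
python3 - <<'E'
from h import *
p=ctrl.snapshot('scene')
cv2.imwrite('pics/a2.png',cv2.resize(p['frame'][110:290,190:400,::-1],None,fx=3.3,fy=3.3,interpolation=2))
print(ctrl.sense()['position'])
E
```

```text
time: 6.83
position: [452.4, 268.6, 118.7]
ee_rot: [179.9, -0.1, 90.1]
force: [0.4, -1.0, -0.9]
grip_width: 68.3
gripper_force: 56.5
time: 7.67
position: [527.5, -33.4, 118.4]
ee_rot: [179.9, 0.0, 90.0]
force: [0.7, 0.1, -1.4]
grip_width: 68.2
gripper_force: 56.5
time: 8.5
position: [543.3, -88.4, 118.2]
ee_rot: [180.0, -0.0, 44.7]
force: [-0.6, 0.7, -1.0]
grip_width: 68.3
gripper_force: 56.6
[543.30591529 -88.38140439 118.11585815]
```

View pics/a2.png

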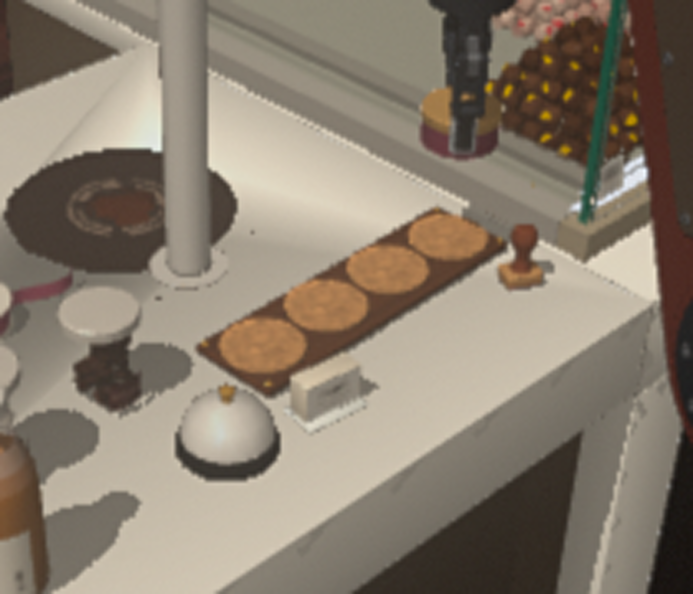

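```bash
python3 -m crank '[[[0,0,0.015,0,0.06],[0,0,0.017,0,0.06],[0,0,0.017,0,0.06],[0,0,0.015,0,0.06],[0,0,0.012,0,0.06],[0,0,0.008,0,0.06],[0,0,0.005,0,0.06],[0,0,0.004,0,0.06],[0,0,0.003,0,0.06],[0,0,0,0,0.06]]]'
python3 -m crank '[[[0,0,0.001,0,0.06],[0,0,0.001,0,0.06],[0,0,0,0,0.06],[0,0,0,0,0.06],[0,0,0,0,0.06],[0,0,0,0,0.06],[0,0,0,0,0.06],[0,0,0,0,0.06],[0,0,0,0,0.06],[0,0,0,0,0.06]]]'
```

```text
time: 9.38
position: [543.3, -88.4, 21.3]
ee_rot: [180.0, -0.0, 45.1]
force: [-0.4, -0.3, -1.4]
grip_width: 68.3
gripper_force: 56.6
time: 10.22
position: [543.5, -88.5, 19.6]
ee_rot: [180.0, -0.0, 45.0]
force: [0.7, -0.4, 5.0]
grip_width: 69.0
gripper_force: 57.0
```

```bash
python3 -m crank '[[[0,0,0,0,0.08],[0,0,0,0,0.085],[0,0,0,0,0.085],[0,0,0,0,0.085],[0,0,0,0,0.085],[0,0,-0.01,0,0.085],[0,0,-0.02,0,0.085],[0,0,-0.03,0,0.085],[0,0,-0.03,0,0.085],[0,0,-0.04,0,0.085]]]'
python3 -m crank '[[[0,0,0,-0.112,0.085],[0,0,0,-0.112,0.085],[0,0,0,-0.112,0.085],[0,0,0,-0.112,0.085],[0,0,0,-0.112,0.085],[0,0,0,-0.112,0.085],[0,0,0,-0.113,0.085],[0.02,0,0,0,0.085],[0.03,0,0,0,0.085],[0.03,0,0,0,0.085]]]'
python3 -m crank '[[[0.03,0.0042,0,0,0.085],[0.03,0.0042,0,0,0.085],[0.03,0.0042,0,0,0.085],[0.03,0.0042,0,0,0.085],[0.03,0.0042,0,0,0.085],[0.03,0.0042,0,0,0.085],[0.03,0.0042,0,0,0.085],[0.03,0.0042,0,0,0.085],[0.03,0.0042,0,0,0.085],[0.01,0.0025,0,0,0.085]]]'
python3 - <<'E'
from h import *
q=ctrl.snapshot('scene');p=ctrl.snapshot('top')
h=cv2.cvtColor(p['frame'],cv2.COLOR_RGB2HSV); m=cv2.inRange(h,(8,80,130),(24,255,255))
n,l,st,c=cv2.connectedComponentsWithStats(m)
for i in range(1,n):
    if st[i,4]>200: print(st[i],at(p,*c[i],16),at(p,*c[i],52))
a=cv2.resize(q['frame'][110:290,190:400,::-1],None,fx=3.3,fy=3.3,interpolation=2)
cv2.imwrite('pics/a3.png',a)
E
```

```text
time: 11.05
position: [541.8, -88.0, 149.9]
ee_rot: [-179.9, 0.1, 45.0]
force: [2.9, 0.0, -0.4]
grip_width: 84.9
gripper_force: 0.0
time: 11.88
position: [543.2, -8.0, 150.1]
ee_rot: [180.0, 0.0, 89.9]
force: [0.9, -0.6, -0.9]
grip_width: 84.5
gripper_force: 0.0
time: 12.72
position: [583.3, 275.4, 150.0]
ee_rot: [180.0, -0.1, 90.2]
force: [-0.9, -0.3, 0.4]
grip_width: 84.9
gripper_force: 0.0
[138  66  64  14 489] [882. 481.  16.] [870.7 474.   52. ]
[468  73  44  21 308] [ 861.2 -512.8   16. ] [ 850.4 -493.4   52. ]
[297 175  23  18 332] [537.7  66.7  16. ] [535.5  70.8  52. ]
[321 178  24  14 247] [533.7 -11.3  16. ] [531.6  -5.2  52. ]
```

View pics/a3.png

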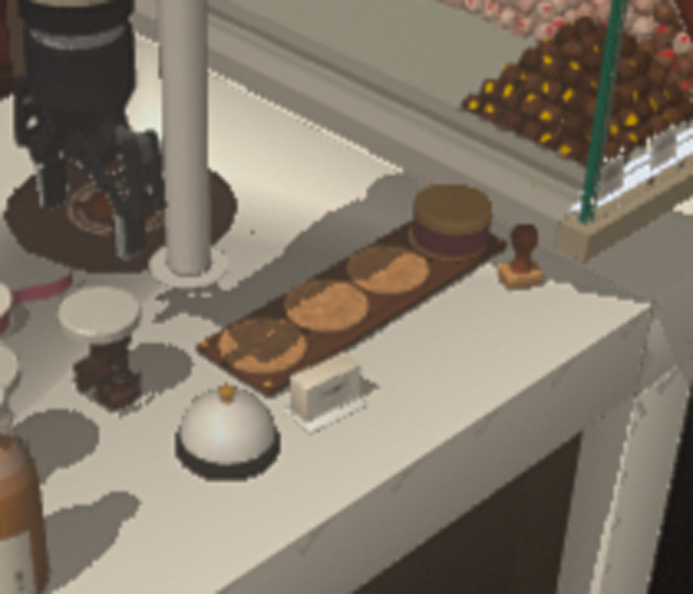

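```bash
python3 - <<'E'
from h import *
q=ctrl.snapshot('scene'); 
for X in ([583,275,160],[584,272,87],[543.8,-88,52]):
    u,v=proj(q,X); print((u-190)*3.3,(v-110)*3.3)
print(at(q,452/3.3+190,210/3.3+110,52))
E
python3 -m crank '[[[-0.002,0.001,0.015,0,0.085],[-0.0015,0,0.016,0,0.085],[0,0,0.016,0,0.085],[0,0,0.016,0,0.085],[0,0,0.015,0,0.085],[0,0,0.013,0,0.085],[0,0,0.012,0,0.085],[0,0,0.009,0,0.085],[0,0,0,0,0.085],[0,0,0,0,0.085]]]'
python3 -m crank '[[[0,0,0,0,0.05],[0,0,0,0,0.05],[0,0,0,0,0.05],[0,0,0,0,0.05],[0,0,0,0,0.05],[0,0,0,0,0.05],[0,0,0,0,0.05],[0,0,0,0,0.05],[0,0,0,0,0.05],[0,0,0,0,0.05]]]' 40
```

```text
89.94760072700697 229.66806439310298
97.84952499104034 307.81984783039564
448.52593050284304 199.57834766497635
[530.2 -77.2  52. ]
time: 13.7
position: [584.4, 267.6, 37.3]
ee_rot: [-180.0, 0.0, 90.0]
force: [0.8, 0.4, 0.3]
grip_width: 85.2
gripper_force: 0.0
time: 14.53
position: [585.7, 268.4, 38.6]
ee_rot: [179.9, -0.0, 90.0]
force: [1.3, -0.2, 6.1]
grip_width: 61.7
gripper_force: 42.9
```

```bash
python3 -m crank '[[[0,0,-0.01,0,0.05],[0,0,-0.02,0,0.05],[0,0,-0.02,0,0.05],[0,0,-0.02,0,0.05],[0,0,-0.02,0,0.05],[-0.01,-0.01,0,0,0.05],[-0.02,-0.01,0,0,0.05],[-0.025,-0.01,0,0,0.05],[-0.03,-0.01,0,0,0.05],[-0.03,-0.001,0,0,0.05]]]'
python3 -m crank '[[[-0.03,0,0,0,0.05],[-0.03,0,0,0,0.05],[-0.03,0,0,0,0.05],[-0.025,0,0,0,0.05],[-0.02,0,0,0,0.05],[-0.015,0,0,0,0.05],[-0.01,0,0,0,0.05],[-0.005,0,0,0,0.05],[0,0,0,0,0.05],[0,0,0,0,0.05]]]'
python3 - <<'E'
from h import *
q=ctrl.snapshot('scene');p=ctrl.snapshot('top')
for n in ('low_jar_center','tin_center'):
  for i in (p,q):
    for r in ctrl.find_in(n,i): print(n,round(r['conf'],2),(np.array(r['extent'])*[512,384,512,384]).round(1))
a=cv2.resize(q['frame'][110:290,190:400,::-1],None,fx=3.3,fy=3.3,interpolation=2)
cv2.imwrite('pics/a4.png',a); print(ctrl.sense()['position'])
E
```

```text
time: 15.37
position: [540.9, 152.6, 127.5]
ee_rot: [-179.9, 0.0, 90.1]
force: [0.2, -0.1, -2.8]
grip_width: 61.5
gripper_force: 44.5
time: 16.2
position: [543.3, -11.3, 127.3]
ee_rot: [-180.0, -0.0, 90.0]
force: [0.3, 0.6, -1.9]
grip_width: 61.2
gripper_force: 44.5
low_jar_center 0.5 [330.2 168.7 336.  186.8]
low_jar_center 0.64 [297.1 139.  321.2 173.1]
low_jar_center 0.39 [172.7 226.6 206.1 295.7]
tin_center 0.88 [315.3 166.1 336.1 188. ]
[543.44315545 -11.25337923 127.28090099]
```

View pics/a4.png

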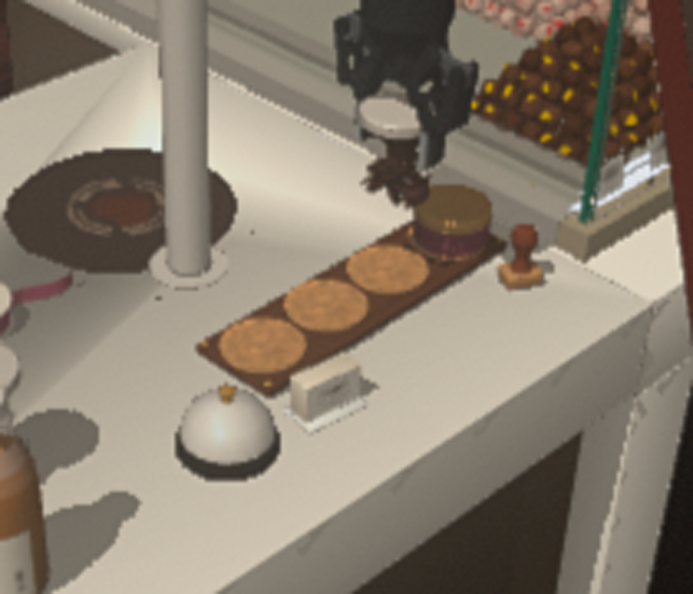

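```bash
python3 -m crank '[[[-0.0005,0,0.01,0,0.05],[0,0,0.014,0,0.05],[0,0,0.014,0,0.05],[0,0,0.012,0,0.05],[0,0,0.009,0,0.05],[0,0,0.005,0,0.05],[0,0,0.004,0,0.05],[0,0,0.003,0,0.05],[0,0,0.0015,0,0.05],[0,0,0,0,0.05]]]'
python3 -m crank '[[[0,0,0.001,0,0.05],[0,0,0.001,0,0.05],[0,0,0,0,0.05],[0,0,0,0,0.05],[0,0,0,0,0.05],[0,0,0,0,0.05],[0,0,0,0,0.05],[0,0,0,0,0.05],[0,0,0,0,0.05],[0,0,0,0,0.05]]]'
```

```text
time: 17.33
position: [543.7, -12.4, 54.9]
ee_rot: [180.0, 0.0, 90.0]
force: [-0.2, -0.7, -2.6]
grip_width: 61.8
gripper_force: 44.5
time: 18.17
position: [544.1, -12.5, 54.4]
ee_rot: [179.9, 0.0, 90.0]
force: [-2.1, 0.7, 12.6]
grip_width: 61.4
gripper_force: 43.2
```

```bash
python3 -m crank '[[[0,0,0,0,0.075],[0,0,0,0,0.085],[0,0,0,0,0.085],[0,0,0,0,0.085],[0,0,-0.005,0,0.085],[0,0,-0.01,0,0.085],[0,0,-0.02,0,0.085],[0,0,-0.025,0,0.085],[0,0,-0.025,0,0.085],[0,0,-0.025,0,0.085]]]'
python3 -m crank '[[[0.02,0,0,0,0.085],[0.03,0,0,0,0.085],[0.035,0,0,0,0.085],[0.035,0,0,0,0.085],[0.035,0.0025,0,0,0.085],[0.035,0.0025,0,0,0.085],[0.035,0.0025,0,0,0.085],[0.035,0.0025,0,0,0.085],[0.035,0.0025,0,0,0.085],[0.035,0.0025,0,0,0.085]]]'
python3 -m crank '[[[0.03,0.003,0,0,0.085],[0.025,0.003,0,0,0.085],[0.015,0.002,0,0,0.085],[0.01,0,0,0,0.085],[0,0,0,0,0.085],[0,0,0,0,0.085],[0,0,0,0,0.085],[0,0,0,0,0.085],[0,0,0,0,0.085],[0,0,0,0,0.085]]]'
python3 - <<'E'
from h import *
q=ctrl.snapshot('scene');p=ctrl.snapshot('top')
a=cv2.resize(q['frame'][130:250,230:370,::-1],None,fx=4,fy=4,interpolation=2)
b=cv2.resize(p['frame'][150:220,265:375,::-1],None,fx=5.09,fy=4,interpolation=2)
cv2.imwrite('pics/a5.png',a)
for n,i in (('tin_center',p),('tin_center',q),('low_jar_center',p),('low_jar_center',q)):
    for r in ctrl.find_in(n,i):
        e=np.array(r['extent'])*[512,384,512,384]; print(n,i is p,round(r['conf'],2),e.round(1))
for X in ([543.8,-88,52],[543.5,-9,103],[543.8,-88,16],[543.5,-9,16]): print(proj(q,X),((proj(q,X)[0]-230)*4,(proj(q,X)[1]-130)*4),proj(p,X))
E
```

```text
time: 19.0
position: [543.4, -12.4, 164.9]
ee_rot: [180.0, 0.0, 90.0]
force: [0.7, 0.5, 0.6]
grip_width: 85.1
gripper_force: 0.0
time: 19.83
position: [558.4, 319.5, 163.9]
ee_rot: [180.0, -0.0, 90.0]
force: [1.1, 0.2, -0.7]
grip_width: 85.0
gripper_force: 0.0
time: 20.67
position: [566.7, 396.9, 163.1]
ee_rot: [180.0, -0.0, 89.9]
force: [0.1, -0.4, -0.1]
grip_width: 85.0
gripper_force: 0.0
tin_center True 0.69 [346.8 168.7 372.4 194.7]
tin_center False 0.83 [315.8 167.1 339.1 189.2]
low_jar_center True 0.61 [327.  169.9 346.7 192.5]
low_jar_center False 0.58 [297.9 159.9 322.6 192. ]
(np.float64(325.9169486372252), np.float64(170.47828717120495)) (np.float64(383.6677945489007), np.float64(161.91314868481982)) (np.float64(359.9473072059539), np.float64(180.27881385018011))
(np.float64(308.4167839868499), np.float64(165.04055325487437)) (np.float64(313.66713594739963), np.float64(140.16221301949747)) (np.float64(337.0491965165353), np.float64(179.10175188052315))
(np.float64(324.99252670458395), np.float64(180.75061581472895)) (np.float64(379.9701068183358), np.float64(203.00246325891578)) (np.float64(357.2846129328742), np.float64(181.04681750100139))
(np.float64(306.76559642488667), np.float64(190.86997414872343)) (np.float64(307.06238569954667), np.float64(243.47989659489372)) (np.float64(332.0769991436135), np.float64(181.03317280132254))
```

View pics/a5.png

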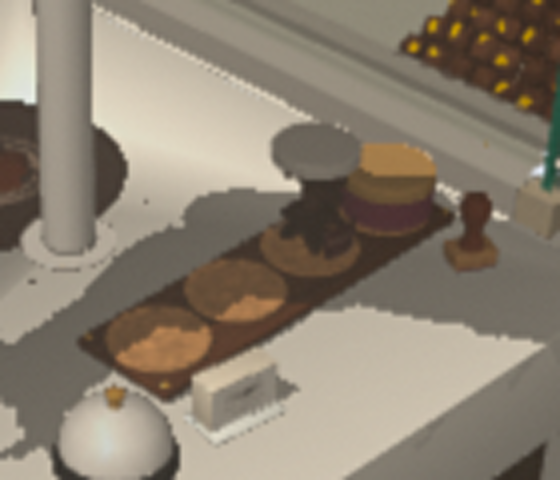

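```bash
python3 -m crank '[[[0.002,0.0005,0.012,0,0.085],[0,0,0.014,0,0.085],[0,0,0.014,0,0.085],[0,0,0.014,0,0.085],[0,0,0.014,0,0.085],[0,0,0.014,0,0.085],[0,0,0.012,0,0.085],[0,0,0.01,0,0.085],[0,0,0.006,0,0.085],[0,0,0,0,0.085]]]'
python3 -m crank '[[[0,0,0,0,0.05],[0,0,0,0,0.05],[0,0,0,0,0.05],[0,0,0,0,0.05],[0,0,0,0,0.05],[0,0,0,0,0.05],[0,0,0,0,0.05],[0,0,0,0,0.05],[0,0,0,0,0.05],[0,0,0,0,0.05]]]' 45
python3 -m crank '[[[0,0,-0.01,0,0.05],[0,0,-0.02,0,0.05],[0,0,-0.02,0,0.05],[0,0,-0.02,0,0.05],[0,0,-0.02,0,0.05],[0,0,0,0,0.05],[0,0,0,0,0.05],[0,0,0,0,0.05],[0,0,0,0,0.05],[0,0,0,0,0.05]]]'
```

```text
time: 21.8
position: [566.2, 399.2, 51.1]
ee_rot: [-179.9, 0.1, 90.0]
force: [-0.4, 0.6, -0.1]
grip_width: 84.8
gripper_force: 0.0
time: 22.63
position: [567.7, 399.9, 53.7]
ee_rot: [179.9, -0.0, 90.0]
force: [2.0, 0.5, 6.1]
grip_width: 67.6
gripper_force: 50.6
time: 23.47
position: [566.1, 399.2, 141.3]
ee_rot: [-179.9, 0.1, 90.0]
force: [0.2, 0.5, -2.2]
grip_width: 67.1
gripper_force: 50.7
```

```bash
python3 -m crank '[[[-0.015,0,0,0,0.05],[-0.025,0,0,0,0.05],[-0.031,-0.003,0,0,0.05],[-0.031,-0.003,0,0,0.05],[-0.031,-0.003,0,0,0.05],[-0.031,-0.003,0,0,0.05],[-0.031,-0.003,0,0,0.05],[-0.031,-0.003,0,0,0.05],[-0.031,-0.003,0,0,0.05],[-0.031,-0.003,0,0,0.05]]]'
python3 -m crank '[[[-0.025,0,0,0,0.05],[-0.018,0,0,0,0.05],[0,0,0,0,0.05],[0,0,0,0,0.05],[0,0,0.01,0,0.05],[0,0,0.015,0,0.05],[0,0,0.014,0,0.05],[0,0,0.01,0,0.05],[0,0,0.006,0,0.05],[0,0,0,0,0.05]]]'
```

```text
time: 24.3
position: [542.1, 110.2, 142.2]
ee_rot: [-179.9, 0.0, 90.0]
force: [0.3, -0.3, -2.6]
grip_width: 67.3
gripper_force: 50.7
time: 25.13
position: [541.9, 69.3, 86.1]
ee_rot: [-179.8, -0.0, 90.1]
force: [0.4, -0.7, -3.2]
grip_width: 67.5
gripper_force: 50.7
```

```bash
python3 -m crank '[[[0,0,0.006,0,0.05],[0,0,0.004,0,0.05],[0,0,0.003,0,0.05],[0,0,0.002,0,0.05],[0,0,0.0015,0,0.05],[0,0,0.0015,0,0.05],[0,0,0.0015,0,0.05],[0,0,0,0,0.05],[0,0,0,0,0.05],[0,0,0,0,0.05]]]'
```

```text
time: 25.97
position: [543.4, 68.6, 69.5]
ee_rot: [179.9, 0.0, 90.0]
force: [-2.8, -0.2, 10.5]
grip_width: 67.1
gripper_force: 49.9
```

```bash
python3 -m crank '[[[0,0,0,0,0.075],[0,0,0,0,0.085],[0,0,0,0,0.085],[0,0,0,0,0.085],[0,0,-0.005,0,0.085],[0,0,-0.01,0,0.085],[0,0,-0.03,0,0.085],[0,0,-0.035,0,0.085],[0,0,-0.035,0,0.085],[0,0,-0.035,0,0.085]]]'
python3 -m crank '[[[0.02,0,0,0,0.085],[0.035,0,0,0,0.085],[0.035,-0.007,0,0,0.085],[0.035,-0.007,0,0,0.085],[0.035,-0.007,0,0,0.085],[0.035,-0.007,0,0,0.085],[0.035,-0.007,0,0,0.085],[0.035,-0.007,0,0,0.085],[0.035,-0.007,0,0,0.085],[0.035,-0.007,0,0,0.085]]]'
python3 -m crank '[[[0.025,-0.007,0,0,0.085],[0.015,-0.005,0,0,0.085],[0.003,-0.002,0,0,0.085],[0,0,0,0,0.085],[0,0,0,0,0.085],[0,0,0,0,0.085],[0,0,0,0,0.085],[0,0,0,0,0.085],[0,0,0,0,0.085],[0,0,0,0,0.085]]]'
python3 - <<'E'
from h import *
q=ctrl.snapshot('scene');p=ctrl.snapshot('top')
a=cv2.resize(q['frame'][120:310,150:370,::-1],None,fx=3.15,fy=3.15,interpolation=2)
cv2.imwrite('pics/a6.png',a)
E
```

```text
time: 26.8
position: [542.7, 68.7, 221.0]
ee_rot: [180.0, -0.0, 90.0]
force: [0.5, -0.1, -0.8]
grip_width: 85.0
gripper_force: 0.0
time: 27.63
position: [486.3, 405.4, 219.5]
ee_rot: [180.0, -0.0, 90.0]
force: [1.2, -0.5, 0.1]
grip_width: 85.2
gripper_force: 0.0
time: 28.47
position: [473.2, 446.2, 218.4]
ee_rot: [180.0, 0.0, 90.0]
force: [0.2, 0.5, -0.0]
grip_width: 84.7
gripper_force: 0.0
```

View pics/a6.png

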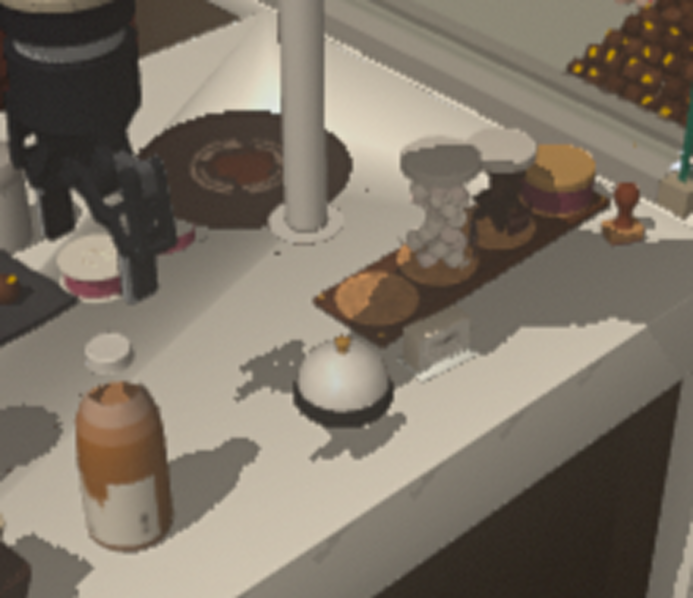

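```bash
python3 -m crank '[[[0,-0.0005,0.012,0,0.085],[0,0,0.013,0,0.085],[0,0,0.013,0,0.085],[0,0,0.013,0,0.085],[0,0,0.013,0,0.085],[0,0,0.013,0,0.085],[0,0,0.012,0,0.085],[0,0,0.01,0,0.085],[0,0,0.006,0,0.085],[0,0,0,0,0.085]]]'
python3 -m crank '[[[0,0,0,0,0.045],[0,0,0,0,0.045],[0,0,0,0,0.045],[0,0,0,0,0.045],[0,0,0,0,0.045],[0,0,0,0,0.045],[0,0,0,0,0.045],[0,0,0,0,0.045],[0,0,0,0,0.045],[0,0,0,0,0.045]]]' 50
python3 -m crank '[[[0,0,-0.01,0,0.045],[0,0,-0.02,0,0.045],[0,0,-0.02,0,0.045],[0,0,-0.02,0,0.045],[0,0,-0.02,0,0.045],[0,0,0,0,0.045],[0,0,0,0,0.045],[0,0,0,0,0.045],[0,0,0,0,0.045],[0,0,0,0,0.045]]]'
```

```text
time: 29.4
position: [471.9, 446.2, 111.9]
ee_rot: [-179.9, 0.1, 90.0]
force: [-0.6, -0.1, 0.4]
grip_width: 85.3
gripper_force: 0.0
time: 30.23
position: [473.2, 447.1, 114.4]
ee_rot: [179.9, -0.1, 90.0]
force: [1.3, 0.2, 6.8]
grip_width: 55.7
gripper_force: 53.3
time: 31.07
position: [471.9, 446.1, 201.9]
ee_rot: [-179.9, 0.1, 90.0]
force: [0.0, 0.6, -2.1]
grip_width: 56.1
gripper_force: 53.8
```

```bash
python3 -m crank '[[[-0.015,0,0,0,0.045],[-0.024,0.004,0,0,0.045],[-0.028,0.008,0,0,0.045],[-0.028,0.008,0,0,0.045],[-0.028,0.008,0,0,0.045],[-0.028,0.008,0,0,0.045],[-0.028,0.008,0,0,0.045],[-0.028,0.008,0,0,0.045],[-0.028,0.008,0,0,0.045],[-0.028,0.0045,0,0,0.045]]]'
python3 -m crank '[[[-0.02,0,0,0,0.045],[-0.012,0,0,0,0.045],[-0.004,0,0,0,0.045],[0,0,0,0,0.045],[0,0,0.01,0,0.045],[0,0,0.015,0,0.045],[0,0,0.014,0,0.045],[0,0,0.01,0,0.045],[0,0,0.006,0,0.045],[0,0,0,0,0.045]]]'
python3 - <<'E'
from h import *
q=ctrl.snapshot('scene')
cv2.imwrite('pics/a7.png',cv2.resize(q['frame'][110:260,220:370,::-1],None,fx=4,fy=4,interpolation=2))
E
```

```text
time: 31.9
position: [537.2, 182.1, 202.6]
ee_rot: [-180.0, 0.0, 90.0]
force: [0.2, 0.4, -2.4]
grip_width: 56.2
gripper_force: 54.0
time: 32.73
position: [536.0, 148.3, 146.7]
ee_rot: [-179.9, 0.0, 90.1]
force: [-0.5, -0.0, -2.8]
grip_width: 55.9
gripper_force: 54.0
```

View pics/a7.png

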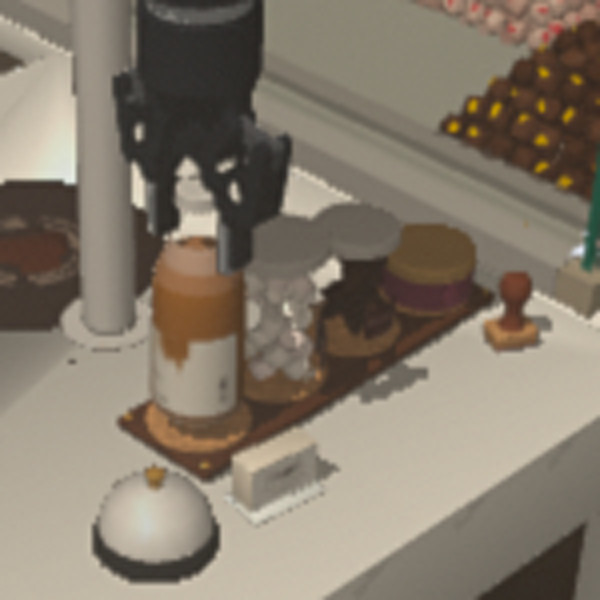

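Bottle hangs level above mat 1 (197,420), jars and tin stand behind. Lowering.

```bash
python3 -m crank '[[[-0.0005,0,0.006,0,0.045],[0,0,0.004,0,0.045],[0,0,0.003,0,0.045],[0,0,0.002,0,0.045],[0,0,0.0015,0,0.045],[0,0,0.0015,0,0.045],[0,0,0.0015,0,0.045],[0,0,0,0,0.045],[0,0,0,0,0.045],[0,0,0,0,0.045]]]'
```

```text
time: 33.62
position: [537.3, 147.2, 130.3]
ee_rot: [179.9, -0.0, 90.0]
force: [-3.7, -0.7, 12.4]
grip_width: 55.8
gripper_force: 54.9
```

```bash
python3 -m crank '[[[0,0,0,0,0.065],[0,0,0,0,0.075],[0,0,0,0,0.085],[0,0,0,0,0.085],[0,0,0,0,0.085],[0,0,-0.005,0,0.085],[0,0,-0.015,0,0.085],[0,0,-0.03,0,0.085],[0,0,-0.035,0,0.085],[0,0,-0.035,0,0.085]]]'
python3 -m crank '[[[0.01,-0.01,0,0,0.085],[0.03,-0.02,0,0,0.085],[0.03,-0.02,0,0,0.085],[0.03,-0.02,0,0,0.085],[0.03,-0.02,0,0,0.085],[0.03,-0.02,0,0,0.085],[0.03,-0.02,0,0,0.085],[0.03,-0.02,0,0,0.085],[0,0,0,0,0.085],[0,0,0,0,0.085]]]'
python3 - <<'E'
from h import *
q=ctrl.snapshot('scene');p=ctrl.snapshot('top')
a=cv2.resize(q['frame'][120:250,230:370,::-1],(646,600),interpolation=2)
b=cv2.resize(p['frame'][150:220,262:382,::-1],None,fx=6.6,fy=6.6,interpolation=2)
cv2.imwrite('pics/a8.png',a);cv2.imwrite('pics/a9.png',b)
# expected pixel in the two crops, with the per-camera bias put back
for X in ([536.5,146.5,181],[542,68,123],[543.5,-9,103],[543.8,-88,52]):
    u,v=proj(p,np.add(X,[2.5,-1.5,0])); s,t=proj(q,np.add(X,[-2.5,1.5,0])); print(round((u-262)*6.6),round((v-150)*6.6),round((s-230)*4.615),round((t-120)*4.615))
E
```

```text
time: 34.45
position: [536.4, 147.1, 250.2]
ee_rot: [-179.9, 0.0, 90.0]
force: [0.7, 0.4, -0.8]
grip_width: 84.5
gripper_force: 0.0
time: 35.28
position: [385.9, 368.5, 249.1]
ee_rot: [180.0, -0.0, 90.2]
force: [1.0, 0.0, 0.1]
grip_width: 84.8
gripper_force: 0.0
160 188 182 192
331 186 275 228
499 186 363 210
650 194 444 235
```

View pics/a9.png

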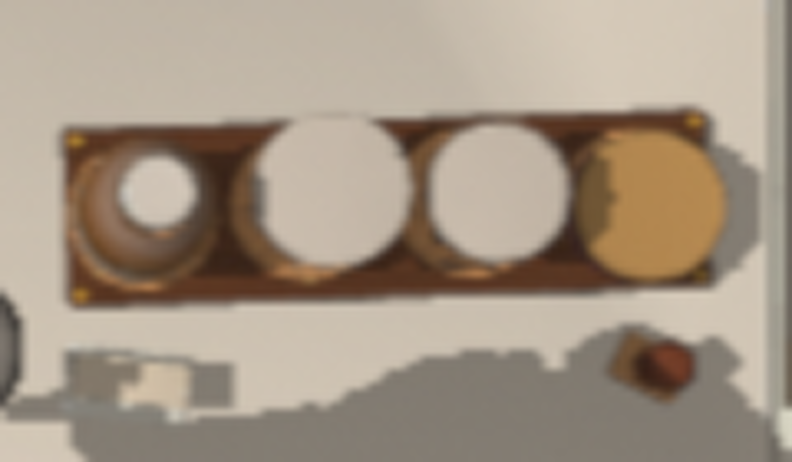

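View pics/a8.png

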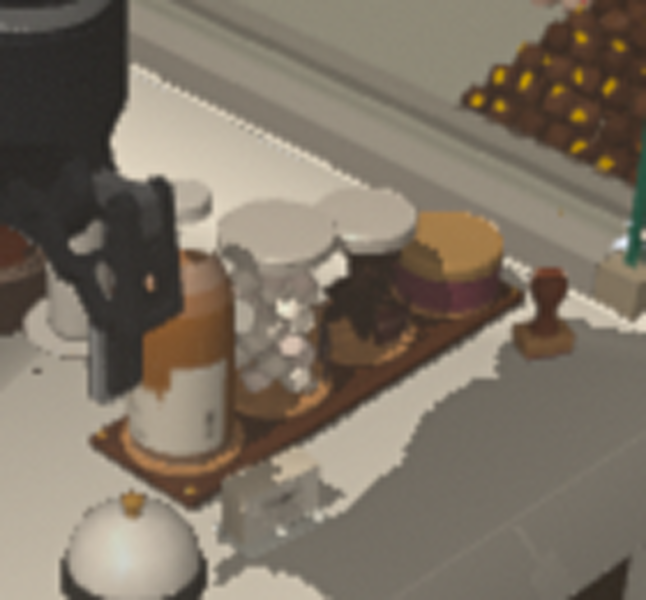

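```bash
python3 -c "
from plant import ctrl
print(ctrl.sign_off())"
```

```text
the job is handed in; nothing more can be done
None
```

I've handed in the job: the bottle, marshmallow jar, chocolate-disc jar and tin stand upright on mats 1 to 4, tallest beside the card block. In the last pictures each was within about 4 mm of its mat's centre, the stamp was untouched, and it took about 35 s; the hand-in returned no verdict.

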